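# Clamp the glued rubber stamp with the cam clamp

### The arm

A 6-joint arm with a two-finger parallel gripper is mounted at the origin on a cart in front of the work surface, level with it; the furniture and walls round the work are solid. World frame = base frame: x ahead of the robot, y to its left, z up, the work surface at z = 0. Lengths are in m, angles in rad, forces in N, time in s.
With the tool pointing down it reaches from about 0.375 to 0.9 m from the base axis. Payload 3.1 kg.
Tool frame: the origin (TCP) lies on the centre line of the jaws, within the pads' length; the fingertips stand 11 mm ahead of it and the grasp point (between the pads) lies 8 mm behind it; x points along the fingers, y is the direction in which the jaws open and shut, and the axes are right-handed (so a half turn about x gives the same grasp; the last joint's range is limited). The gripper opens to 87 mm and grips with 3 to 60 N. Pads are 19 mm wide; open, the fingers measure 117 mm over their backs; the gripper's body (75 mm by 190 mm) begins 51 mm behind the grasp point.
Start: joints at [-1.367, 0.527, 1.433, -0, 1.181, -0.178], TCP at [0.233, -0.58, 0.234] pointing down, gripper open.
Joint ranges: [-3.08, 3.08], [-0.75, 2.2], [0.22, 2.44], [-1.43, 4.57], [0, 2.65], [-2.85, 2.85]. Speed limits (rad/s): [2.79, 2.79, 3.14, 3.14, 3.14, 3.14].

### API

Orientations are given as a unit quaternion [x, y, z, w].
In Python, from rig import robot, camera, camera_info gives the robot as it stands.
- The arm moves only by the shell command python3 -m inch 'ROWS' [FORCE]. ROWS is JSON, a list that holds one entry, the list of rows, each a list of 5 numbers: the shift along the tool's x, y, z in cm, then the turn about the tool's x in rad, then the opening, from 0 (shut) to 1 (fully open). A call has 1 to 8 rows; each row shifts and turns the pose as measured when the row begins, along the tool's axes as they then stand; what a row does not reach is not made up. A row lasts 1/12 s, in which the tool goes at most 41.7 mm and 7.16 degrees, less where a joint would pass 70% of its speed; a pose out of reach is approached as far as the arm can. A call with a gripper value outside its range is refused whole. The fingers move at their own pace and stop on an object; FORCE is the grip in N (left out, the last holds). Time passes only in rows, so rows that do not move let the fingers close. It gives the time, the measured TCP pose, the force and the opening at its end, in the units of the state.
- robot.get_obs(): the state, without advancing time (a new reading comes with each control period).
- camera(name): name is "scene" or "top" or "wrist"; returns the picture (384x512x3 uint8, red, green, blue); there is no depth.
- camera_info(name): a dict with "camera_matrix" (3x3 intrinsics, pixels), "dist" ([k1, k2, p1, p2, k3] as OpenCV has them; the pictures are not rectified), "rvec" (rotation vector, rad) and "tvec" (3), from world to camera coordinates, as OpenCV has them. Camera axes: x right, y down, z forward; pixel columns grow to the right and rows downward; lengths in m; the calibration is good to about 2 mm. A picture is of the moment at which its call begins: read the wrist's pose just before it. camera_info takes no time and is no camera call; for the wrist camera it gives the pose at the moment of the call.
- robot.hand_in(): hands the job in, once; it reports no verdict.
The state is a dict: "time": time; "q": joint angles; "joint_velocities": joint speeds; "joint_torque": joint torques, N m; "position": TCP position; "tool_rot": TCP orientation; "ft_force": force on the tool from outside, world axes, zero at the start; "moment": the same for the moment, N m; "grip_width": finger opening in m.
Only numpy, scipy, OpenCV 4.12 (cv2) and the standard library are available. Lean on these libraries where they do the work, as an engineer would, in place of code of your own. Each camera call takes 0.05 s, during which the arm holds its last target. There are 200 camera calls.

### The job

The foot of the rubber stamp has just been re-glued: stand the stamp upright in the open cam clamp, its foot flat on the clamp's bed between jaw and fence, centred and parallel to them, and let go of it. Then turn the crank counter-clockwise (seen from above) until the cam follower rests in the cam's flat dwell, where the load on the crank falls away, and leave it there with the stamp held. Do not crank on past the dwell: the cam climbs again and would crush the fresh joint; and leave the ink pad, the bell and the tape roll where they are.

Things in the scene. Friction and masses are not known exactly. Their poses are not given: they have to be found in the camera images.
- rubber_stamp: Rubber stamp, loose, 26 x 50 x 66 mm, about 0.08 kg, standing on the counter: flat black foot 26 mm (own x) by 50 mm (own y), 12 mm high; neck 20 mm thick from 12 to 32 mm up; turned wooden handle about 24 mm across from 32 to 66 mm up (grasp it there, about 50 mm above the underside). Origin: centre of the underside, z up.
- clamp: Cam clamp fixed to the counter: steel bed plate 176 x 96 x 10 mm and a grey housing (110 x 92 mm, own x -48 to +62 mm, top at 50 mm) that hides cam, follower and spring. Origin: on the counter under the crank shaft; own x points from housing to fence (clamping direction), z up. Fence: fixed steel bar, face at own x = +108 mm, 70 mm wide, top 34 mm above the counter.
- nest (a point): Middle of the loading gap between open jaw and fence, on the bed's upper face (10 mm above the counter, own x = +90 mm of the clamp), axes parallel to the clamp's. The open gap is 36 mm along x; the stamp's foot goes here with its 26 mm side along the clamp's x (either way round). The jaw then pushes it up to 10 mm along x to the fence.
- shaft (a point): On the crank's vertical axis, 56 mm above the counter, axes parallel to the clamp's. The hidden cam is pinned on this shaft at a setting that differs each time: the middle of its dwell comes at a crank angle anywhere from 1.7 to 3.5 rad, with no mark outside; the dwell is about 0.33 rad long. The climb beyond it overloads the stamp within about 0.1 rad.
- crank_knob (a point): Middle of the crank's upright round knob: 18 mm diameter, 34 mm high, from 65 to 99 mm above the counter (this point at 82 mm). It spins freely on its pin, so a gripper holding it need not turn with the crank. It runs on a circle of radius 60 mm about the shaft. The crank arm's top is 64 mm above the counter. On the climb the load felt is uneven by up to 4 N; in the dwell it stays low.
- crank (a joint): Crank angle q in rad, growing counter-clockwise seen from above, end stop at 3.95; starts at 0 to 0.2, jaw open. The arm points 1.396 + q from the clamp's own x. Push along the circle at the knob: about 1 N idle, 2 N as the jaw advances, climbing to 7 to 10 N over 0.55 rad once the stamp is gripped (springs back if let go), 1 N in the dwell (stays), then up to 15 N in the climb beyond.
- jaw: Moving steel jaw, a plate 9 mm thick, 50 mm wide, 12 to 34 mm above the counter, on two rods out of the housing. Origin 28 mm above the counter, on the shaft axis when open; its face is 72 mm from the origin along the clamp's x. It stops at the stamp while the spring behind it (3.4 N/mm) is loaded: about 24 N on the stamp in the dwell, up to 43 N beyond; above 30 N crushes the joint.
- ink_pad: Ink pad, blue, 62 x 92 x 18 mm, loose bystander. Origin: centre of the underside.
- bell: Counter bell, 80 mm across, 56 mm high, loose bystander. Origin: centre of the underside.
- tape_roll: Roll of tape lying flat, 96 mm across, 25 mm high, loose bystander. Origin: centre of the underside.
There are look-alikes about, which are no part of the job. What is shaped like the rubber_stamp but orange is not meant.

How it is judged:
On the way, in this order (a step that is already met when the one before it is completed fails the run):
1. the stamp stands upright in the clamp's gap on the bed, let go (x of rubber_stamp in the frame of nest between -0.01 and 0.01 m and y of rubber_stamp in the frame of nest between -0.012 and 0.012 m and height (world z) of rubber_stamp below 0.0125 m and angle between rubber_stamp's own z axis and vertical below 0.08 rad and contact force between the fingers and rubber_stamp below 0.3 N), for 0.2 s.
2. the jaw is cranked up to the stamp and presses it with more than 18 N (contact force between jaw and rubber_stamp above 18 N), for 0.2 s.
At the end, for the whole second after the job is handed in: The crank is let go and at rest with the follower in the dwell: the jaw presses the stamp against the fence with 20 to 28 N; the stamp stands upright (tilt under 0.08 rad) with its foot on the bed (within 2.5 mm), parallel to the jaws within 0.08 rad, and centred across them within 12 mm (contact force between jaw and rubber_stamp between 20 and 28 N and x of rubber_stamp in the frame of nest between 0.002 and 0.008 m and y of rubber_stamp in the frame of nest between -0.012 and 0.012 m and angle between the x axis of rubber_stamp and the x axis of clamp, either way round below 0.08 rad and height (world z) of rubber_stamp below 0.0125 m and angle between rubber_stamp's own z axis and vertical below 0.08 rad and velocity of joint crank between -0.05 and 0.05 rad/s and linear speed of rubber_stamp below 0.01 m/s); the robot touches nothing.
It fails at once if the fresh joint is crushed: the jaw presses the stamp with more than 30 N (cranked past the dwell) (contact force between jaw and rubber_stamp above 30 N).
It fails at once if the ink pad is moved more than 20 mm (distance of ink_pad from where it was at the start of the episode above 0.02 m).
It fails at once if the bell is moved more than 20 mm (distance of bell from where it was at the start of the episode above 0.02 m).
It fails at once if the tape roll is moved more than 20 mm (distance of tape_roll from where it was at the start of the episode above 0.02 m).
It also fails if it takes over 72 s, if anything falls off the work surface, if the arm or the gripper's body presses on something with over 40 N, if the wrist force passes 120 N, or if a joint passes its speed limit or range.

## Working session

There is one attempt and no reset: what is moved stays moved. The work goes in short steps, Python scripts to look and compute and a shell command to move; the robot and the scene stay as the last step left them, time stands still between calls to the robot, and variables do not carry over. Pictures are saved under pics/ and viewed, about 8 in all and at most 12, crops included, and the job is handed in when it is done.

```bash
mkdir -p pics; ls; python3 - <<'E'
from rig import robot,camera,camera_info
import cv2,numpy as np
o=robot.get_obs();print({k:np.round(v,3).tolist() for k,v in o.items()})
a=camera("scene");b=camera("top")
cv2.imwrite("pics/s0.png",a[:,:,::-1]);cv2.imwrite("pics/t0.png",b[:,:,::-1])
for n in("scene","top","wrist"):
  i=camera_info(n);R=cv2.Rodrigues(np.array(i["rvec"]))[0];print(n,np.round(-R.T@np.array(i["tvec"]).ravel(),3),np.round(R[2],2),np.array(i["camera_matrix"])[0,0])
E
```

```text
pics
{'time': 0.0, 'q': [-1.367, 0.528, 1.434, 0.0, 1.181, -0.178], 'joint_velocities': [-0.001, 0.002, 0.002, -0.0, -0.001, -0.001], 'joint_torque': [0.0, -44.004, -17.659, 0.063, 0.058, -0.0], 'position': [0.233, -0.579, 0.233], 'tool_rot': [0.694, 0.135, -0.694, 0.133], 'ft_force': [0.207, 0.605, 0.766], 'moment': [-0.032, 0.002, -0.002], 'grip_width': 0.087}
scene [-0.029  0.844  1.011] [ 0.43 -0.59 -0.68] 427.15241408516727
top [0.51  0.037 1.159] [ 0.03  0.01 -1.  ] 349.160738210801
wrist [ 0.308 -0.55   0.384] [-0.27 -0.11 -0.96] 273.5689727531788
```

View pics/s0.png

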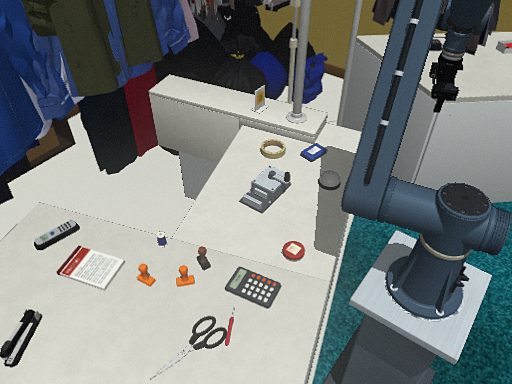

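View pics/t0.png

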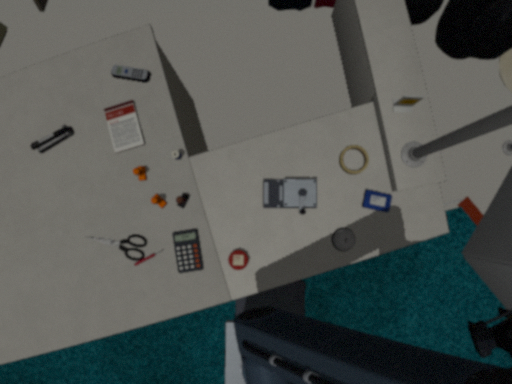

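Top view: the candidates shaped like a stamp are two orange ones at (140,173) and (159,200), and a dark one with a brown handle at (183,200), which is (203,258) in scene. The dark one fits (black foot, wooden handle). The clamp is at about (290,193) with its fence to the left and the knob at (303,211). I'll confirm with crops.

```bash
cat > h.py <<'E'
from rig import robot,camera,camera_info
import cv2,numpy as np
def ray(i,uv):
    K=np.array(i["camera_matrix"]);R=cv2.Rodrigues(np.array(i["rvec"],float))[0];t=np.array(i["tvec"],float).ravel()
    p=cv2.undistortPoints(np.array(uv,float).reshape(-1,1,2),K,np.array(i["dist"],float)).reshape(-1,2)
    d=np.c_[p,np.ones(len(p))]@R
    return -R.T@t,d
def onplane(i,uv,z):
    c,d=ray(i,uv); return c+d*((z-c[2])/d[:,2])[:,None]
def proj(i,P):
    return cv2.projectPoints(np.array(P,float).reshape(-1,3),np.array(i["rvec"],float),np.array(i["tvec"],float),np.array(i["camera_matrix"]),np.array(i["dist"],float))[0].reshape(-1,2)
E
python3 - <<'E'
from h import *
a=cv2.imread("pics/s0.png");b=cv2.imread("pics/t0.png")
r=lambda im,x,y,w,h,s:cv2.resize(im[y:y+h,x:x+w],(w*s,h*s),interpolation=cv2.INTER_CUBIC)
top=np.hstack([r(b,250,165,80,60,5),r(b,150,170,80,60,5)])
bot=np.hstack([r(a,230,155,80,60,5),r(a,165,235,80,60,5)])
cv2.imwrite("pics/c0.png",np.vstack([top,bot]))
E
```

```text
(no output)
```

View pics/c0.png

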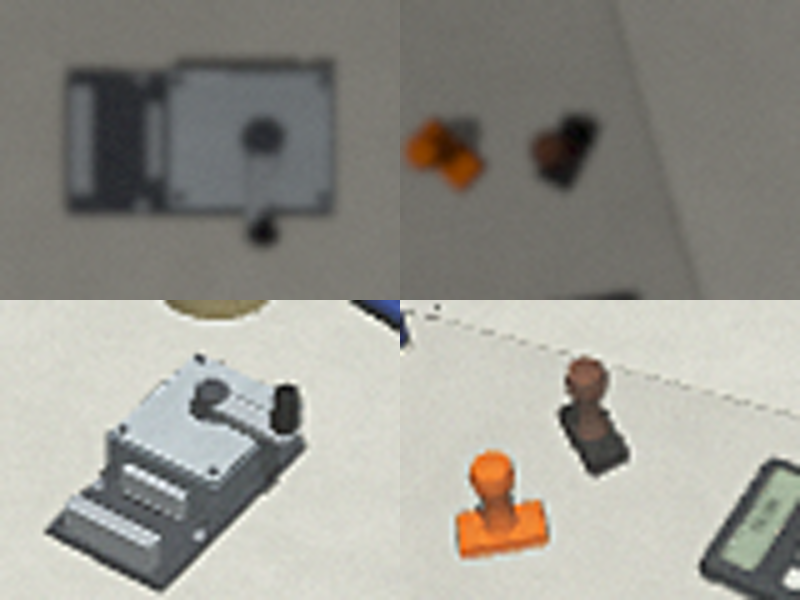

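The crop confirms it: the dark stamp with the brown handle has its foot centre near top px (184,200). The shaft is at (302.6,192.2) and the knob top at (302.4,211.4). The orange ones are decoys.

```bash
python3 - <<'E'
from h import *
i=camera_info("top");s=camera_info("scene")
f=lambda n,uv,z,j=i:print(n,np.round(onplane(j,[uv],z)[0],3))
f("handle top",(179.6,200),.06);f("foot c",(184.2,200.4),.012)
f("foot e1",(188,194),.012);f("foot e2",(180.6,207),.012)
f("shaft",(302.6,192.2),.064);f("knob",(302.4,211.4),.099)
f("bed TL",(263.4,178.6),.01);f("bed BL",(263.4,207.4),.01);f("house TR",(316.6,177.4),.05);f("house BR",(316.6,207.4),.05)
f("house TL",(283.6,177.4),.05)
f("sc handle",(165+187/5,235+77/5),.06,s)
f("sc shaft",(230+210/5,155+92/5),.066,s)
f("sc knobtop",(230+286/5,155+91/5),.099,s)
R=robot.get_obs()
from scipy.spatial.transform import Rotation as Q
print(Q.from_quat(R["tool_rot"]).as_matrix().round(3))
w=camera_info("wrist");Rw=cv2.Rodrigues(np.array(w["rvec"]))[0];print("wristcam R (rows cam axes)\n",Rw.round(2))
E
```

```text
handle top [0.548 0.305 0.06 ]
foot c [0.549 0.302 0.012]
foot e1 [0.571 0.289 0.012]
foot e2 [0.527 0.313 0.012]
shaft [ 0.58  -0.083  0.064]
knob [ 0.519 -0.079  0.099]
bed TL [0.626 0.041 0.01 ]
bed BL [0.531 0.039 0.01 ]
house TR [ 0.629 -0.129  0.05 ]
house BR [ 0.533 -0.13   0.05 ]
house TL [ 0.627 -0.023  0.05 ]
sc handle [0.548 0.306 0.06 ]
sc shaft [ 0.579 -0.085  0.066]
sc knobtop [ 0.518 -0.083  0.099]
[[-0.     0.373 -0.928]
 [ 0.002 -0.928 -0.373]
 [-1.    -0.002 -0.   ]]
wristcam R (rows cam axes)
 [[ 0.37 -0.93 -0.  ]
 [-0.89 -0.36  0.29]
 [-0.27 -0.11 -0.96]]
```

```bash
python3 -m inch '[[[0,-2.9,-2.6,0,1],[0,-2.9,-2.6,0,1],[0,-2.9,-2.6,0,1],[0,-2.9,-2.6,0,1],[0,-2.9,-2.6,0,1],[0,-2.9,-2.6,0,1],[0,-2.9,-2.6,0,1],[0,-2.9,-2.6,0,1]]]'; python3 -m inch '[[[0,-2.9,-2.6,0,1],[0,-2.9,-2.6,0,1],[0,-2.9,-2.6,0,1],[0,-2.9,-2.6,0,1],[0,-2.9,-2.6,0,1],[0,0,0,0,1],[0,0,0,0,1]]]'; python3 - <<'E'
from h import *
np.set_printoptions(suppress=True)
i=camera_info("wrist");a=camera("wrist");cv2.imwrite("pics/w1.png",cv2.resize(a,None,fx=1.5,fy=1.5,interpolation=cv2.INTER_CUBIC)[:,:,::-1])
import pickle;pickle.dump(i,open("w1.pkl","wb"))
E
```

```text
time: 0.77
position: [0.3396, -0.2838, 0.2278]
tool_rot: [-0.695, -0.129, 0.696, -0.13]
ft_force: [0.6, -0.8, -0.4]
grip_width: 0.0871
time: 1.35
position: [0.4096, -0.0835, 0.2267]
tool_rot: [-0.693, -0.134, 0.696, -0.131]
ft_force: [-0.1, -0.5, 0.3]
grip_width: 0.0874
```

View pics/w1.png

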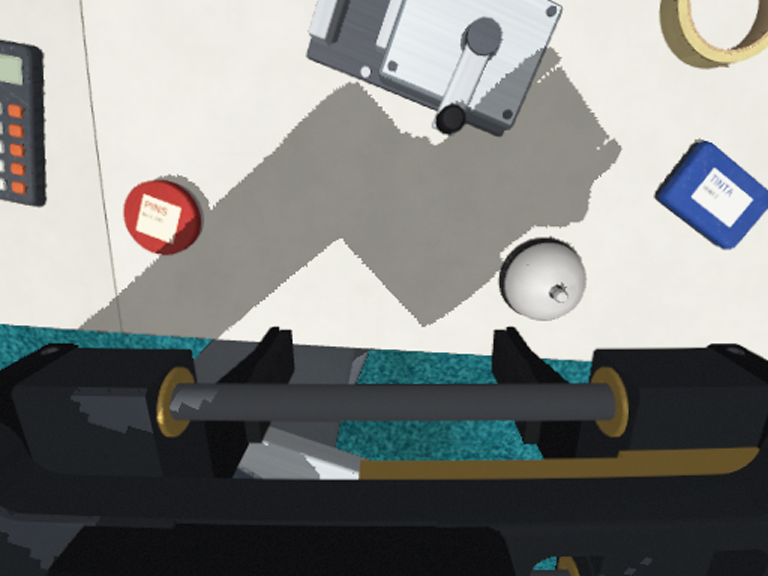

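The wrist view shows the shaft cap at (483,37), the knob top at (452,118), and housing top corners at (383,68), (503,130) and (562,4), all at 1.5x scale.

```bash
python3 - <<'E'
from h import *
import pickle
i=pickle.load(open("w1.pkl","rb"))
g=lambda p,z:onplane(i,[(p[0]/1.5,p[1]/1.5)],z)[0]
A,B,C=g((383,68),.05),g((503,130),.05),g((562,4),.05)
print("house",A.round(4),B.round(4),C.round(4), "yaw from AB",np.arctan2(*(A-B)[1::-1]),"AC perp",np.arctan2(*(C-B)[1::-1])+np.pi/2)
s=g((483,37),.066);k=g((452,120),.099);print("shaft",s,"knob",k,"ang",np.arctan2(k[1]-s[1],k[0]-s[0]),np.hypot(*(k-s)[:2]))
# remaining move to stamp in tool axes
o=robot.get_obs()
from scipy.spatial.transform import Rotation as Q
R=Q.from_quat(o["tool_rot"]).as_matrix();print((R.T@(np.array([.549,.303,.2])-o["position"])*100).round(2),np.round(o["position"],4))
E
python3 -m inch '[[[0,-2.9,-2.6,0,1],[0,-2.9,-2.6,0,1],[0,-2.9,-2.6,0,1],[0,-2.9,-2.6,0,1],[0,-2.9,-2.6,0,1],[0,-2.9,-2.6,0,1],[0,-2.9,-2.6,0,1],[0,-2.9,-2.6,0,1]]]'; python3 -m inch '[[[0,-2.9,-2.6,0,1],[0,0,0,-0.12,1],[0,0,0,-0.12,1],[0,0,0,-0.12,1],[0,0,0,-0.12,1],[0,0,0,-0.12,1],[0,0,0,-0.12,1],[0,0,0,0,1]]]'; python3 - <<'E'
from h import *
import pickle
i=camera_info("wrist");a=camera("wrist");cv2.imwrite("pics/w2.png",cv2.resize(a,None,fx=1.5,fy=1.5,interpolation=cv2.INTER_CUBIC)[:,:,::-1])
pickle.dump(i,open("w2.pkl","wb"));print(robot.get_obs()["q"])
E
```

```text
house [ 0.5387 -0.0256  0.05  ] [ 0.5325 -0.1254  0.05  ] [ 0.6252 -0.1275  0.05  ] yaw from AB 1.5088039606154973 AC perp 1.5484562460062452
shaft [ 0.57961912 -0.08312864  0.066     ] knob [ 0.51871055 -0.0819946   0.099     ] ang 3.1229761534869507 0.060919131172448265
[  2.78 -30.84 -27.18] [ 0.4092 -0.0837  0.2267]
time: 2.07
position: [0.5288, 0.1961, 0.2254]
tool_rot: [-0.695, -0.118, 0.699, -0.119]
ft_force: [-0.1, -0.9, 0.4]
grip_width: 0.0871
time: 2.73
position: [0.5552, 0.2261, 0.221]
tool_rot: [-0.605, -0.363, 0.609, -0.362]
ft_force: [0.4, 0.0, -0.1]
grip_width: 0.0871
[ 2.00608736e-01  5.09216817e-01  1.50831492e+00 -1.17394849e-03
  1.12885069e+00  7.00111176e-01]
```

View pics/w2.png

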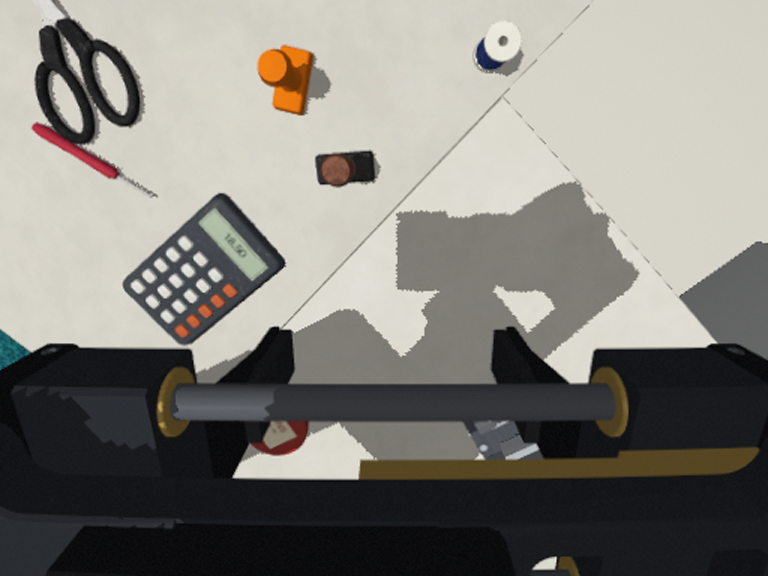

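The stamp is in view: handle top at about (336,168), foot top edge from (316,155) to (373,150), at 1.5x scale.

```bash
cat >> h.py <<'E'
from scipy.spatial.transform import Rotation as Q
def delta(x,y,z,yaw):
    o=robot.get_obs();R=Q.from_quat(o["tool_rot"]).as_matrix();p=np.array(o["position"])
    yt=np.arctan2(R[1,1],R[0,1]);print("pos",p.round(4),"yaw_y",yt.round(3),"tilt x",R[:,0].round(3))
    print("cm in present axes",(R.T@(np.array([x,y,z])-p)*100).round(2),"turn",round(float((yt-yaw+np.pi/2)%np.pi-np.pi/2),3))
E
python3 - <<'E'
from h import *
import pickle
i=pickle.load(open("w2.pkl","rb"));g=lambda p,z:onplane(i,[(p[0]/1.5,p[1]/1.5)],z)[0]
im=cv2.imread("pics/w2.png")[130:200,300:390].astype(int)
dark=im.max(2)<70; br=(im[:,:,2]-im[:,:,0]>25)
ys,xs=np.nonzero(br);print("brown",xs.min()+300,xs.max()+300,ys.min()+130,ys.max()+130)
m=(dark|br).astype(np.uint8);r=cv2.minAreaRect(np.argwhere(m)[:,::-1].astype(np.float32));print(r)
h=g((336.5,169),.066);a,b=g((316,155),.012),g((373,150),.012);c,d=g((319,187),0),g((376,182),0)
print("handle",h,"far edge",a,b,"near",c,d)
for p,q in((a,b),(c,d)):print(np.arctan2(*(q-p)[1::-1]))
print("foot c",(a+b+c+d)/4)
x,y=h[:2]
delta(x,y,.042,np.arctan2(*(b-a)[1::-1]))
E
```

```text
brown 321 354 154 185
((45.33607864379883, 38.696720123291016), (31.687509536743164, 56.8564453125), 84.80557250976562)
handle [0.55289312 0.30672417 0.066     ] far edge [0.53621087 0.32664149 0.012     ] [0.58047071 0.30729503 0.012     ] near [0.52243687 0.30290692 0.        ] [0.5691901 0.2826167 0.       ]
-0.41208385142153725
-0.4094568173846984
foot c [0.55207714 0.30486504 0.006     ]
pos [0.5553 0.2259 0.221 ] yaw_y -0.499 tilt x [-0.004 -0.002 -1.   ]
cm in present axes [17.89 -4.03 -7.05] turn -0.087
```

```bash
python3 -m inch '[[[2.5,-1.3,-2.3,0,1],[2.5,-1.3,-2.3,0,1],[2.5,-1.3,-2.3,0,1],[0,0,0,-0.09,1],[0,0,0,0,1]]]'; python3 - <<'E'
from h import *
delta(.5525,.306,.042,-.411)
i=camera_info("wrist");a=camera("wrist");cv2.imwrite("pics/w3.png",cv2.resize(a,None,fx=1.5,fy=1.5,interpolation=cv2.INTER_CUBIC)[:,:,::-1])
import pickle;pickle.dump(i,open("w3.pkl","wb"))
E
```

```text
time: 3.2
position: [0.561, 0.2999, 0.1437]
tool_rot: [-0.597, -0.379, 0.597, -0.38]
ft_force: [-0.4, -0.3, 0.7]
grip_width: 0.087
pos [0.561  0.2999 0.1437] yaw_y -0.438 tilt x [ 0.001 -0.002 -1.   ]
cm in present axes [10.17 -1.05 -0.21] turn -0.027
```

View pics/w3.png

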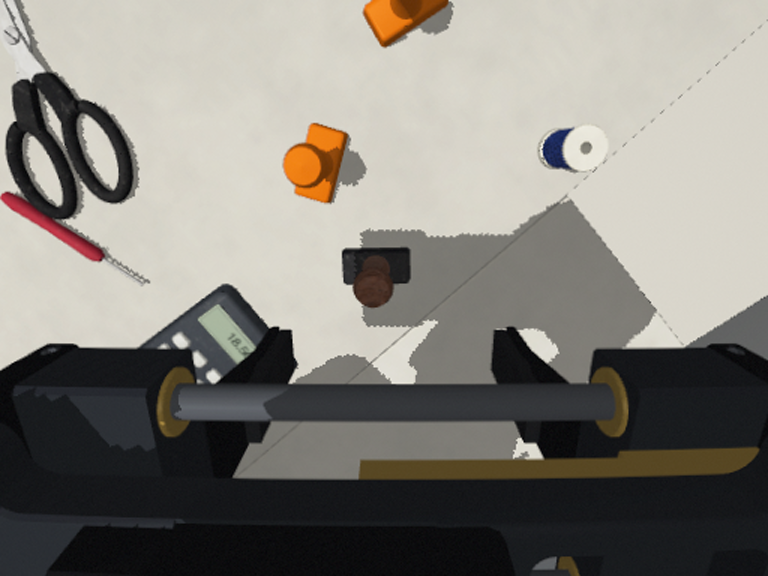

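Handle top at about (373,289), foot far edge from (343,249) to (410,248), so the stamp is now square to the jaws.

```bash
python3 - <<'E'
from h import *
import pickle
i=pickle.load(open("w3.pkl","rb"));g=lambda p,z:onplane(i,[(p[0]/1.5,p[1]/1.5)],z)[0]
h=g((373,289),.066);a,b=g((343,249),.012),g((410,248),.012)
n=np.array([a[1]-b[1],b[0]-a[0],0]);n/=np.linalg.norm(n)
print(h,np.arctan2(*(b-a)[1::-1]),"foot c",(a+b)/2-n*.013)
delta(h[0],h[1],.042,np.arctan2(*(b-a)[1::-1]))
E
```

```text
[0.55320091 0.30842654 0.066     ] -0.4216210808620676 foot c [0.55336602 0.30748186 0.012     ]
pos [0.5603 0.2996 0.1434] yaw_y -0.441 tilt x [-0.    -0.002 -1.   ]
cm in present axes [10.13 -1.03 -0.51] turn -0.019
```

```bash
python3 -m inch '[[[2.5,-0.5,-0.2,-0.02,1],[2.5,-0.5,-0.2,0,1],[2.5,0,0,0,1],[0,0,0,0,1]]]'; python3 - <<'E'
from h import *
delta(.5533,.308,.042,-.42)
E
```

```text
time: 3.58
position: [0.5584, 0.3043, 0.0705]
tool_rot: [0.6, 0.377, -0.595, 0.38]
ft_force: [-1.1, -0.4, -0.3]
grip_width: 0.0871
pos [0.5584 0.3043 0.0705] yaw_y -0.442 tilt x [ 0.009  0.    -1.   ]
cm in present axes [ 2.85 -0.64 -0.1 ] turn -0.022
```

```bash
python3 -m inch '[[[1.5,-0.7,-0.1,-0.02,1],[1.5,-0.3,-0.1,0,1],[0,0,0,0,1]]]'; python3 - <<'E'
from h import *
delta(.5533,.308,.042,-.42)
E
```

```text
time: 3.83
position: [0.5541, 0.3079, 0.0433]
tool_rot: [0.6, 0.378, -0.592, 0.383]
ft_force: [0.3, -0.1, 0.3]
grip_width: 0.0873
pos [0.5541 0.3079 0.0433] yaw_y -0.434 tilt x [ 0.014  0.002 -1.   ]
cm in present axes [ 0.13 -0.08  0.03] turn -0.014
```

```bash
python3 -m inch '[[[0,0,0,0,0.1],[0,0,0,0,0.1],[0,0,0,0,0.1],[0,0,0,0,0.1],[0,0,0,0,0.1],[0,0,0,0,0.1],[0,0,0,0,0.1],[0,0,0,0,0.1]]]' 15; python3 -m inch '[[[0,0,0,0,0.1],[-2,0,0,0,0.1],[-2,0,0,0,0.1],[-2,0,0,0,0.1],[-2,0,0,0,0.1],[0,0,0,0,0.1]]]'; python3 - <<'E'
from h import *
delta(.580,.007,.13,-.01)
E
```

```text
time: 4.5
position: [0.5607, 0.3071, 0.0526]
tool_rot: [0.607, 0.374, -0.588, 0.381]
ft_force: [-0.1, -0.5, 0.7]
grip_width: 0.042
time: 5.0
position: [0.5562, 0.3064, 0.1326]
tool_rot: [0.604, 0.375, -0.591, 0.381]
ft_force: [0.2, -0.3, 0.7]
grip_width: 0.0104
pos [0.5562 0.3064 0.1326] yaw_y -0.443 tilt x [ 0.02   0.003 -1.   ]
cm in present axes [ 0.21 14.98 26.03] turn -0.433
```

The fingers closed more slowly than I expected and the arm drifted up, so this missed the grasp. I'll look again.

```bash
python3 -m inch '[[[0,0,0,0,1],[0,0,0,0,1],[0,0,0,0,1],[0,0,0,0,1],[0,0,0,0,1],[0,0,0,0,1],[0,0,0,0,1],[0,0,0,0,1]]]'; python3 -m inch '[[[0,0,0,0,1],[0,0,0,0,1],[0,0,0,0,1],[0,0,0,0,1],[0,0,0,0,1]]]';  python3 - <<'E'
from h import *
delta(.5533,.308,.042,-.42)
i=camera_info("wrist");a=camera("wrist");cv2.imwrite("pics/w4.png",cv2.resize(a,None,fx=1.5,fy=1.5,interpolation=cv2.INTER_CUBIC)[:,:,::-1])
import pickle;pickle.dump(i,open("w4.pkl","wb"))
E
```

```text
time: 5.67
position: [0.5532, 0.3054, 0.1273]
tool_rot: [0.601, 0.376, -0.594, 0.38]
ft_force: [-0.9, -0.0, 0.5]
grip_width: 0.0556
time: 6.08
position: [0.5531, 0.3053, 0.1268]
tool_rot: [0.601, 0.376, -0.594, 0.38]
ft_force: [-0.4, 0.2, -0.4]
grip_width: 0.0847
pos [0.5531 0.3053 0.1268] yaw_y -0.443 tilt x [ 0.011  0.    -1.   ]
cm in present axes [ 8.48 -0.18 -0.21] turn -0.023
```

View pics/w4.png

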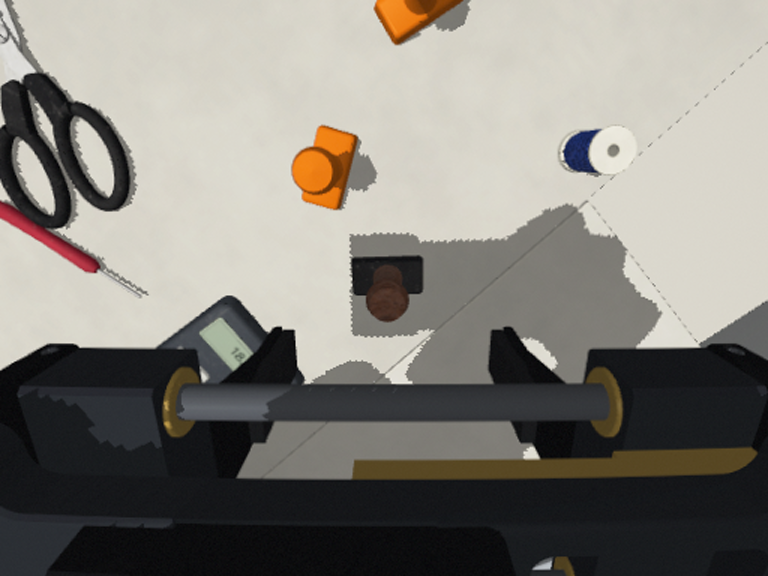

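The stamp stands unmoved at (387,303), centred between the fingers. This time I'll close partway during the descent.

```bash
python3 -m inch '[[[0.8,-0.2,-0.2,-0.02,0.5],[1,0,0,0,0.5],[1,0,0,0,0.5],[1,0,0,0,0.5],[1,0,0,0,0.5],[1,0,0,0,0.5],[1,0,0,0,0.5],[0.5,0,0,0,0.5]]]' 15; python3 - <<'E'
from h import *
delta(.5533,.308,.042,-.42)
E
```

```text
time: 6.8
position: [0.5527, 0.3083, 0.0461]
tool_rot: [0.596, 0.383, -0.59, 0.387]
ft_force: [-1.2, 0.2, -1.0]
grip_width: 0.0459
pos [0.5527 0.3083 0.0461] yaw_y -0.42 tilt x [ 0.011  0.    -1.   ]
cm in present axes [0.41 0.06 0.01] turn -0.0
```

```bash
python3 -m inch '[[[0.4,0,0,0,0.1],[0,0,0,0,0.1],[0,0,0,0,0.1],[0,0,0,0,0.1]]]' 15; python3 -m inch '[[[0,0,0,0,0.1],[0,0,0,0,0.1]]]'
```

```text
time: 7.13
position: [0.5516, 0.3078, 0.0388]
tool_rot: [0.595, 0.383, -0.592, 0.386]
ft_force: [-0.0, -0.0, 0.2]
grip_width: 0.0243
time: 7.3
position: [0.5522, 0.308, 0.0396]
tool_rot: [0.596, 0.383, -0.591, 0.386]
ft_force: [0.3, 0.3, -0.4]
grip_width: 0.0216
```

```bash
python3 -m inch '[[[-2,0,0,0,0.1],[-2,0,0,0,0.1],[-2,0,0,0,0.1],[-2,0,0,0,0.1],[-1,0,0,0,0.1],[0,0,0,0,0.1]]]' 20; python3 - <<'E'
from h import *
delta(.580,.007,.13,-.01)
E
```

```text
time: 7.8
position: [0.5511, 0.308, 0.134]
tool_rot: [0.596, 0.383, -0.591, 0.386]
ft_force: [0.0, -0.1, -0.7]
grip_width: 0.0214
pos [0.5511 0.308  0.134 ] yaw_y -0.421 tilt x [ 0.008 -0.001 -1.   ]
cm in present axes [ 0.45 14.92 26.3 ] turn -0.411
```

```bash
python3 -m inch '[[[0,0,0,-0.11,0.1],[0,0,0,-0.11,0.1],[0,0,0,-0.1,0.1],[0,0,0,-0.1,0.1],[0,0.7,3.5,0,0.1],[0,0.7,3.5,0,0.1],[0,0.7,3.5,0,0.1],[0,0.7,3.5,0,0.1]]]' ; python3 -m inch '[[[0,0,3.5,0,0.1],[0,0,3.5,0,0.1],[0,0,3.5,0,0.1],[0,0,1.5,0,0.1],[0,0,0,0,0.1]]]' ;python3 - <<'E'
from h import *
delta(.580,.007,.13,-.01)
i=camera_info("wrist");a=camera("wrist");cv2.imwrite("pics/w5.png",cv2.resize(a,None,fx=1.5,fy=1.5,interpolation=cv2.INTER_CUBIC)[:,:,::-1])
import pickle;pickle.dump(i,open("w5.pkl","wb"))
E
```

```text
time: 8.47
position: [0.579, 0.1725, 0.13]
tool_rot: [0.493, 0.508, -0.489, 0.509]
ft_force: [0.7, -0.5, -1.2]
grip_width: 0.021
time: 8.88
position: [0.5833, 0.0403, 0.1252]
tool_rot: [0.494, 0.506, -0.492, 0.508]
ft_force: [-0.4, 0.2, -0.5]
grip_width: 0.0217
pos [0.5833 0.0403 0.1252] yaw_y 0.029 tilt x [ 0.003  0.    -1.   ]
cm in present axes [-0.48 -0.43  3.32] turn 0.039
```

View pics/w5.png

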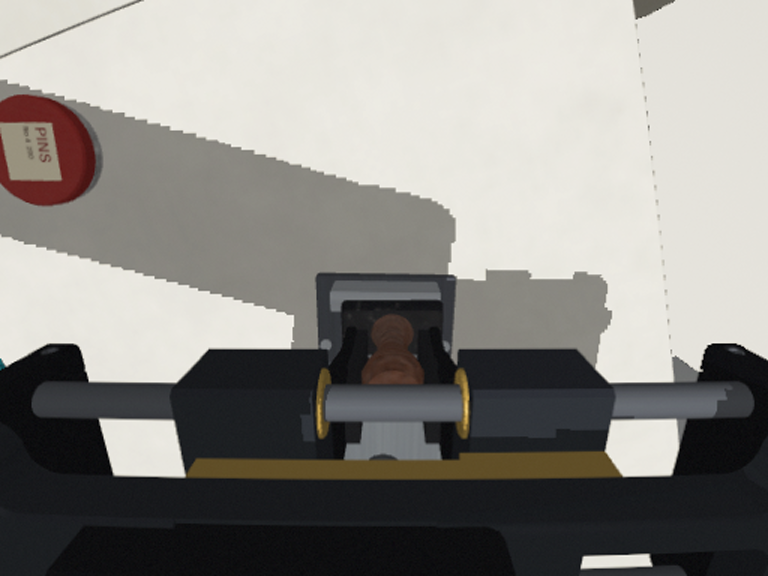

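The bed's far edge runs (317,274)–(456,275), the fence top's far edge (331,282)–(442,281), and the far edge of the held foot about (343,303)–(442,302), all at 1.5x.

```bash
python3 - <<'E'
from h import *
import pickle
i=pickle.load(open("w5.pkl","rb"));g=lambda p,z:onplane(i,[(p[0]/1.5,p[1]/1.5)],z)[0]
for n,a,b,z in(("bed",(317,274),(456,275),.01),("fence",(331,282),(442,281),.034),("foot",(343,303),(442,302),.0975)):
  A,B=g(a,z),g(b,z);print(n,A.round(4),B.round(4),"mid",((A+B)/2).round(4),"len",np.linalg.norm(A-B).round(4),"ang",np.arctan2(*(B-A)[1::-1]).round(4))
im=cv2.imread("pics/w5.png");print(im[262:312:2,390].max(1))
i=camera_info("top");b=camera("top")[:,:,::-1];s=camera("scene")[:,:,::-1]
r=lambda im,x,y,w,h,s:cv2.resize(im[y:y+h,x:x+w],(w*s,h*s),interpolation=cv2.INTER_CUBIC)
cv2.imwrite("pics/c1.png",r(s,225,150,80,60,8))
E
```

```text
bed [0.5326 0.0418 0.01  ] [0.6267 0.0438 0.01  ] mid [0.5797 0.0428 0.01  ] len 0.0941 ang 0.0219
fence [0.5454 0.0439 0.034 ] [0.6141 0.0466 0.034 ] mid [0.5798 0.0453 0.034 ] len 0.0687 ang 0.0388
foot [0.56   0.0538 0.0975] [0.6059 0.0557 0.0975] mid [0.583  0.0547 0.0975] len 0.046 ang 0.0399
[137 138 137 137 136 131  70  53  58  66  91  95  95  94  94 109 120 121
 129  56  21  21  23  26  30]
```

```bash
python3 -m inch '[[[0,-0.3,1.8,0.015,0.1],[0,0,1.6,0,0.1],[0,0,0,0,0.1]]]' ;python3 - <<'E'
from h import *
delta(.580,.0055,.056,.018)
E
```

```text
time: 9.28
position: [0.5801, 0.0156, 0.1246]
tool_rot: [0.495, 0.507, -0.492, 0.506]
ft_force: [1.2, -0.8, -0.8]
grip_width: 0.0215
pos [0.5801 0.0156 0.1246] yaw_y 0.025 tilt x [ 0.002  0.004 -1.   ]
cm in present axes [ 6.86 -0.05  1.04] turn 0.007
```

```bash
python3 -m inch '[[[0,0,0.9,0,0.1],[1,0,0.4,0.005,0.1],[1,0,0,0,0.1],[1,0,0,0,0.1],[0,0,0,0,0.1]]]' ;python3 - <<'E'
from h import *
delta(.580,.0055,.056,.018)
E
```

```text
time: 9.7
position: [0.5802, 0.0081, 0.0916]
tool_rot: [0.495, 0.507, -0.492, 0.505]
ft_force: [0.1, -0.9, 0.1]
grip_width: 0.0214
pos [0.5802 0.0081 0.0916] yaw_y 0.025 tilt x [ 0.002  0.005 -1.   ]
cm in present axes [ 3.56 -0.03  0.28] turn 0.007
```

```bash
python3 -m inch '[[[0.5,0,0.4,0,0.1],[0.9,0,0,0,0.1],[0,0,0,0,0.1]]]' ;python3 - <<'E'
from h import *
delta(.580,.0055,.05,.018)
s=camera("scene")[:,:,::-1];w=camera("wrist")[:,:,::-1]
r=lambda im,x,y,w,h,s:cv2.resize(im[y:y+h,x:x+w],(w*s,h*s),interpolation=cv2.INTER_CUBIC)
cv2.imwrite("pics/c1.png",np.hstack([r(s,235,160,50,60,8),r(w,200,160,100,120,4)]))
E
```

```text
time: 9.95
position: [0.5794, 0.0052, 0.0747]
tool_rot: [0.495, 0.508, -0.492, 0.505]
ft_force: [-0.7, -0.7, -1.0]
grip_width: 0.0215
pos [0.5794 0.0052 0.0747] yaw_y 0.027 tilt x [-0.001  0.006 -1.   ]
cm in present axes [ 2.47  0.06 -0.01] turn 0.009
```

View pics/c1.png

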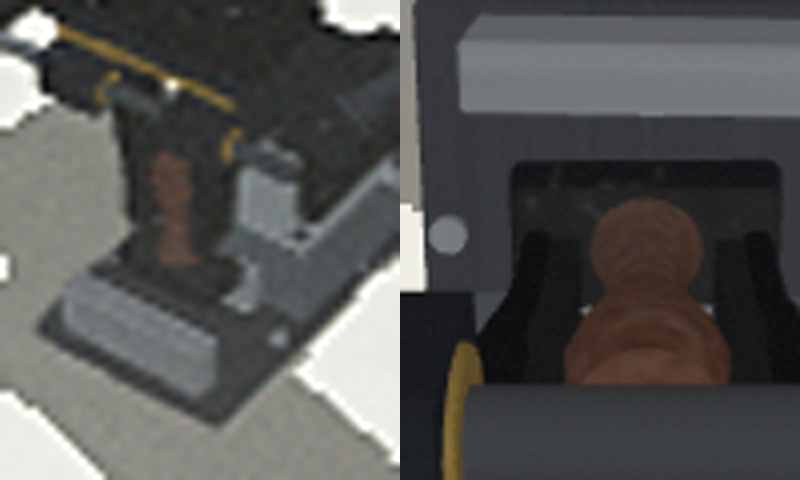

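The foot hangs just above the jaw top, parallel to the fence. In the crop the fence face edge is at y≈114 and the foot's lower front edge at y≈161, running x 510–780.

```bash
python3 - <<'E'
from h import *
i=camera_info("wrist");g=lambda p,z:onplane(i,[(200+(p[0]-400)/4,160+p[1]/4)],z)[0].round(4)
print("fence face edge",g((470,112),.034),g((780,116),.034),"left end top",g((460,110),.034))
print("foot edge",g((512,161),.035),g((780,161),.035))
print("bed left edge",g((425,240),.01))
E
```

```text
fence face edge [0.547  0.0243 0.034 ] [0.6045 0.0251 0.034 ] left end top [0.5452 0.0246 0.034 ]
foot edge [0.5548 0.0152 0.035 ] [0.6049 0.0166 0.035 ]
bed left edge [ 0.5329 -0.0123  0.01  ]
```

```bash
python3 -m inch '[[[0,0,-0.4,0.015,0.1],[0,0,0,0,0.1],[0,0,0,0,0.1]]]' ;python3 - <<'E'
from h import *
delta(.580,.009,.05,.015)
E
```

```text
time: 10.3
position: [0.581, 0.0092, 0.0767]
tool_rot: [0.5, 0.503, -0.495, 0.502]
ft_force: [0.6, -0.3, 0.3]
grip_width: 0.0213
pos [0.581  0.0092 0.0767] yaw_y 0.01 tilt x [ 0.003  0.006 -1.   ]
cm in present axes [ 2.67 -0.11  0.03] turn -0.005
```

```bash
python3 -m inch '[[[0.7,-0.1,0,0,0.1],[0.7,0,0,0,0.1],[0.4,0,0,0,0.1]]]';python3 -m inch '[[[0.4,0,0,0,0.1],[0.3,0,0,0,0.1]]]' ;python3 - <<'E'
from h import *
delta(.580,.009,.05,.015)
E
```

```text
time: 10.55
position: [0.5815, 0.0093, 0.0594]
tool_rot: [0.501, 0.502, -0.494, 0.503]
ft_force: [-0.3, -0.2, -0.1]
grip_width: 0.0216
time: 10.72
position: [0.581, 0.0093, 0.0509]
tool_rot: [0.5, 0.502, -0.495, 0.503]
ft_force: [0.9, -0.3, -0.9]
grip_width: 0.0217
pos [0.581  0.0093 0.0509] yaw_y 0.01 tilt x [ 0.007  0.005 -1.   ]
cm in present axes [ 0.09 -0.1   0.03] turn -0.005
```

```bash
python3 -m inch '[[[0.15,0,0,0,0.1],[0,0,0,0,0.1]]]';python3 -m inch '[[[0.1,0,0,0,0.1],[0,0,0,0,0.1]]]'
```

```text
time: 10.88
position: [0.5808, 0.0096, 0.0488]
tool_rot: [0.5, 0.502, -0.495, 0.502]
ft_force: [-0.5, 0.8, 6.4]
grip_width: 0.0213
time: 11.05
position: [0.5809, 0.01, 0.0491]
tool_rot: [0.501, 0.503, -0.495, 0.502]
ft_force: [0.2, -0.1, -0.5]
grip_width: 0.0215
```

Contact was felt at z≈0.049, as expected for a seated foot. Releasing.

```bash
python3 -m inch '[[[0,0,0,0,0.6],[0,0,0,0,0.6],[0,0,0,0,0.6],[0,0,0,0,0.6]]]';python3 -m inch '[[[0,0,0,0,0.6],[0,0,0,0,0.6],[-1.5,0,0,0,0.6],[-2,0,0,0,0.6],[-3,0,0,0,0.6],[-3,0,0,0,0.6],[0,0,0,0,0.6]]]'; python3 - <<'E'
from h import *
delta(.519,-.082,.079,.01)
i=camera_info("wrist");s=camera("scene")[:,:,::-1];w=camera("wrist")[:,:,::-1]
r=lambda im,x,y,w,h,s:cv2.resize(im[y:y+h,x:x+w],(w*s,h*s),interpolation=cv2.INTER_CUBIC)
cv2.imwrite("pics/c2.png",np.hstack([r(s,235,160,50,60,8),r(w,200,160,100,120,4)]))
import pickle;pickle.dump(i,open("c2.pkl","wb"))
E
```

```text
time: 11.38
position: [0.5814, 0.0098, 0.0491]
tool_rot: [0.501, 0.502, -0.494, 0.503]
ft_force: [-0.1, -0.8, 0.2]
grip_width: 0.0408
time: 11.97
position: [0.5789, 0.0092, 0.1441]
tool_rot: [0.499, 0.504, -0.496, 0.5]
ft_force: [1.1, -1.2, 0.9]
grip_width: 0.0521
pos [0.5789 0.0092 0.1441] yaw_y 0.009 tilt x [-0.002  0.007 -1.   ]
cm in present axes [ 6.45 -6.06  9.12] turn -0.001
```

View pics/c2.png

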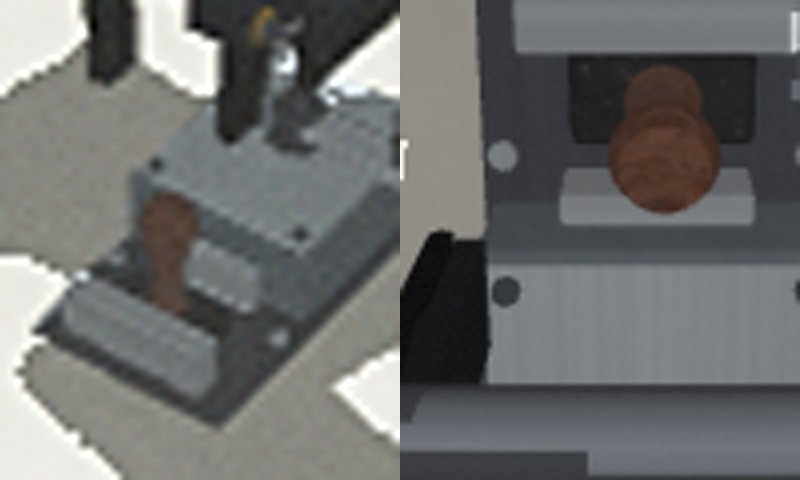

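The stamp stands upright and parallel in the gap, released. Next, the knob.

```bash
python3 -m inch '[[[0,-2,3,0,0.4],[0,-2,3,0,0.4],[0,-2,3,0,0.4],[0,0,0.2,0,0.4],[0,0,0,0,0.4]]]' 45; python3 - <<'E'
from h import *
delta(.519,-.082,.079,.01)
i=camera_info("wrist");w=camera("wrist")[:,:,::-1]
cv2.imwrite("pics/w6.png",cv2.resize(w,None,fx=1.5,fy=1.5,interpolation=cv2.INTER_CUBIC))
import pickle;pickle.dump(i,open("w6.pkl","wb"))
E
```

```text
time: 12.48
position: [0.5126, -0.0833, 0.1344]
tool_rot: [0.496, 0.51, -0.497, 0.496]
ft_force: [0.7, -0.1, 0.2]
grip_width: 0.0354
pos [ 0.5126 -0.0833  0.1344] yaw_y 0.013 tilt x [-0.016  0.012 -1.   ]
cm in present axes [ 5.53  0.72 -0.06] turn 0.003
```

View pics/w6.png

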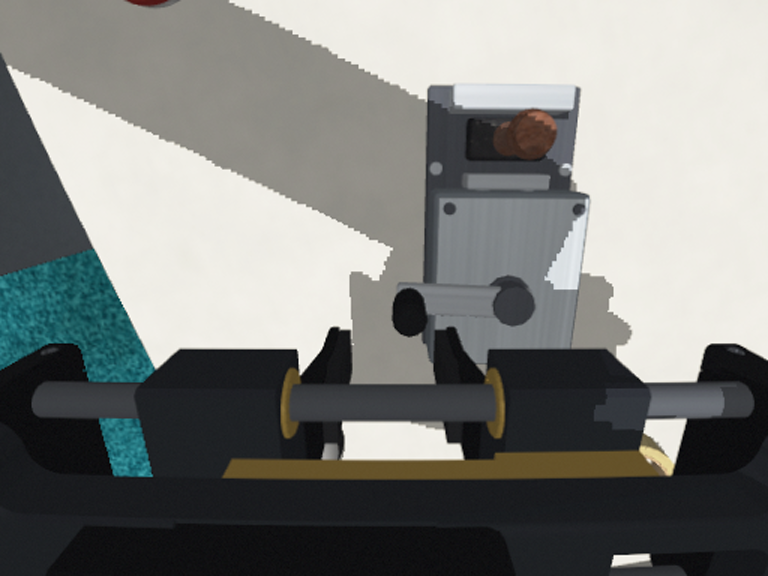

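Knob top at (409,313), shaft cap at (514,301).

```bash
python3 - <<'E'
from h import *
import pickle
i=pickle.load(open("w6.pkl","rb"));g=lambda p,z:onplane(i,[(p[0]/1.5,p[1]/1.5)],z)[0]
k=g((409,314),.099);s=g((514,300),.07);print(k,s)
delta(k[0],k[1],.079,.01)
E
```

```text
[ 0.52004876 -0.07709075  0.099     ] [ 0.57937779 -0.07871324  0.07      ]
pos [ 0.5123 -0.0829  0.1342] yaw_y 0.014 tilt x [-0.017  0.012 -1.   ]
cm in present axes [ 5.51  0.87 -0.51] turn 0.004
```

```bash
python3 -m inch '[[[1,0.8,-0.3,0,0.4],[1.5,0,0,0,0.4],[1.5,0,0,0,0.4],[0.5,0,0,0,0.4],[0,0,0,0,0.4]]]'; python3 - <<'E'
from h import *
delta(.5197,-.080,.079,.01)
E
```

```text
time: 12.95
position: [0.5215, -0.0752, 0.085]
tool_rot: [0.495, 0.512, -0.497, 0.496]
ft_force: [-0.3, -0.0, -0.2]
grip_width: 0.0349
pos [ 0.5215 -0.0752  0.085 ] yaw_y 0.017 tilt x [-0.018  0.014 -1.   ]
cm in present axes [ 0.59 -0.17  0.49] turn 0.007
```

```bash
python3 -m inch '[[[0.4,-0.2,0.4,0,0.4],[0,0,0,0,0.4],[0,0,0,0,0.05],[0,0,0,0,0.05],[0,0,0,0,0.05],[0,0,0,0,0.05],[0,0,0,0,0.05]]]' 45; python3 - <<'E'
from h import *
delta(.5197,-.080,.079,.01)
E
```

```text
time: 13.53
position: [0.5206, -0.078, 0.0817]
tool_rot: [0.494, 0.512, -0.496, 0.497]
ft_force: [0.8, -0.5, -6.1]
grip_width: 0.017
pos [ 0.5206 -0.078   0.0817] yaw_y 0.02 tilt x [-0.016  0.014 -1.   ]
cm in present axes [ 0.26 -0.09  0.2 ] turn 0.01
```

```bash
cat > k.py <<'E'
from h import *
import sys
C=np.array([.5797,-.0825])
def st(n=6,d=.12):
    o=robot.get_obs();p=np.array(o["position"]);R=Q.from_quat(o["tool_rot"]).as_matrix()
    v=p[:2]-C;f=np.arctan2(v[1],v[0])%(2*np.pi);t=np.array([-np.sin(f),np.cos(f)]);F=np.array(o["ft_force"])
    print("t",round(o["time"],2),"q~",round(f-2.98,3),"r",round(np.hypot(*v),4),"z",p[2].round(4),"push",round(-F[:2]@t,1),"rad",round(F[:2]@v/np.hypot(*v),1),"fz",F[2].round(1),"grip",round(o["grip_width"],4),"tilt",R[:2,0].round(3))
    if n:
        P=p.copy()
        for j in range(1,n+1):
            T=np.array([*(C+.06*np.array([np.cos(f+j*d),np.sin(f+j*d)])),.080]);print((R.T@(T-P)*100).round(2).tolist());P=T
if __name__=="__main__": st(int(sys.argv[1]),float(sys.argv[2]))
E
python3 k.py 7 .1
```

```text
t 13.53 q~ 0.085 r 0.0592 z 0.0817 push -0.4 rad -0.9 fz -6.1 grip 0.017 tilt [-0.016  0.014]
[0.16, -0.1, 0.59]
[-0.01, 0.03, 0.6]
[-0.01, 0.09, 0.59]
[-0.01, 0.15, 0.58]
[-0.01, 0.21, 0.56]
[-0.01, 0.26, 0.54]
[-0.01, 0.32, 0.51]
```

```bash
python3 -m inch '[[[0,0,0.6,0,0.05],[0,0.05,0.6,0,0.05],[0,0.1,0.6,0,0.05],[0,0.15,0.6,0,0.05]]]'; python3 k.py 6 .1
```

```text
time: 13.87
position: [0.5241, -0.1, 0.0815]
tool_rot: [0.496, 0.513, -0.495, 0.496]
ft_force: [2.7, 6.1, -1.0]
grip_width: 0.0168
t 13.87 q~ 0.467 r 0.0583 z 0.0815 push 5.0 rad -4.4 fz -1.0 grip 0.0168 tilt [-0.016  0.019]
[0.14, 0.04, 0.62]
[-0.01, 0.25, 0.54]
[-0.01, 0.31, 0.52]
[-0.01, 0.36, 0.48]
[-0.01, 0.4, 0.44]
[-0.01, 0.45, 0.4]
```

```bash
python3 -m inch '[[[0,0.15,0.6,0,0.05],[0,0.25,0.55,0,0.05],[0,0.3,0.52,0,0.05],[0,0.36,0.48,0,0.05]]]'; python3 k.py 0 .1; python3 -m inch '[[[0,0,0,0,0.05]]]'; python3 k.py 6 .07
```

```text
time: 14.2
position: [0.5358, -0.1198, 0.0815]
tool_rot: [0.5, 0.514, -0.494, 0.492]
ft_force: [0.2, 7.0, 1.7]
grip_width: 0.0168
t 14.2 q~ 0.865 r 0.0576 z 0.0815 push 5.2 rad -4.7 fz 1.7 grip 0.0168 tilt [-0.015  0.028]
time: 14.28
position: [0.5368, -0.1207, 0.0816]
tool_rot: [0.501, 0.513, -0.494, 0.492]
ft_force: [3.2, 0.5, -3.7]
grip_width: 0.0169
t 14.28 q~ 0.89 r 0.0574 z 0.0816 push -1.7 rad -2.7 fz -3.7 grip 0.0169 tilt [-0.014  0.028]
[0.15, 0.1, 0.48]
[-0.01, 0.31, 0.29]
[-0.01, 0.33, 0.26]
[-0.01, 0.34, 0.24]
[-0.01, 0.36, 0.22]
[-0.01, 0.37, 0.19]
```

```bash
sed -i 's/C=np.array.*/C=np.array([.5807,-.0797])/' k.py; python3 k.py 0 0; python3 -m inch '[[[0.1,0.25,0.35,0,0.05],[0,0.32,0.28,0,0.05]]]'|grep ft; python3 k.py 0 .1; python3 -m inch '[[[0,0,0,0,0.05]]]'|grep ft; python3 k.py 4 .07
```

```text
t 14.28 q~ 0.914 r 0.0601 z 0.0816 push -1.8 rad -2.7 fz -3.7 grip 0.0169 tilt [-0.014  0.028]
ft_force: [-2.3, 6.0, -0.5]
t 14.45 q~ 1.028 r 0.0601 z 0.0815 push 5.6 rad -3.0 fz -0.5 grip 0.0167 tilt [-0.016  0.032]
ft_force: [2.4, 2.1, -4.7]
t 14.53 q~ 1.035 r 0.0601 z 0.0817 push -0.5 rad -3.1 fz -4.7 grip 0.0171 tilt [-0.015  0.033]
[0.15, 0.34, 0.26]
[-0.01, 0.35, 0.24]
[-0.01, 0.36, 0.21]
[-0.01, 0.38, 0.19]
```

```bash
python3 -m inch '[[[0.1,0.34,0.26,0,0.05],[0,0.35,0.24,0,0.05],[0,0.36,0.21,0,0.05]]]'|grep ft; python3 k.py 0 .1; python3 -m inch '[[[0,0,0,0,0.05]]]'|grep ft; python3 k.py 4 .07
```

```text
ft_force: [-4.4, 5.4, 4.6]
t 14.78 q~ 1.136 r 0.0601 z 0.0815 push 6.7 rad -2.0 fz 4.6 grip 0.0171 tilt [-0.028  0.041]
ft_force: [2.7, 2.4, -4.1]
t 14.87 q~ 1.141 r 0.0601 z 0.0817 push -0.9 rad -3.5 fz -4.1 grip 0.017 tilt [-0.028  0.041]
[0.15, 0.37, 0.22]
[-0.02, 0.37, 0.2]
[-0.02, 0.38, 0.17]
[-0.02, 0.39, 0.15]
```

```bash
python3 -m inch '[[[0,0.6,0.32,0,0.05]]]'|grep ft; python3 k.py 0 .1;python3 -m inch '[[[0,0.65,0.25,0,0.05]]]'|grep ft; python3 k.py 4 .1
```

```text
ft_force: [-8.3, 6.0, 9.2]
t 14.95 q~ 1.191 r 0.0601 z 0.0814 push 10.2 rad -0.9 fz 9.2 grip 0.0169 tilt [-0.036  0.044]
ft_force: [-8.7, 2.2, 9.8]
t 15.03 q~ 1.254 r 0.06 z 0.0814 push 8.7 rad 2.0 fz 9.8 grip 0.0172 tilt [-0.043  0.047]
[0.11, 0.55, 0.26]
[-0.03, 0.57, 0.2]
[-0.03, 0.58, 0.14]
[-0.03, 0.59, 0.08]
```

```bash
python3 -m inch '[[[0,0.7,0.22,0,0.05]]]'|grep ft; python3 k.py 0 .1;python3 -m inch '[[[0,0.7,0.18,0,0.05]]]'|grep ft; python3 k.py 4 .1
```

```text
ft_force: [-12.5, 3.5, 11.4]
t 15.12 q~ 1.298 r 0.06 z 0.0814 push 12.9 rad 2.1 fz 11.4 grip 0.0171 tilt [-0.054  0.049]
ft_force: [-11.0, 1.5, 12.7]
t 15.2 q~ 1.324 r 0.06 z 0.0813 push 10.7 rad 3.0 fz 12.7 grip 0.017 tilt [-0.068  0.053]
[0.08, 0.56, 0.23]
[-0.05, 0.58, 0.16]
[-0.05, 0.59, 0.1]
[-0.04, 0.6, 0.04]
```

```bash
python3 -m inch '[[[0,0.7,0.15,0,0.05]]]'|grep ft; python3 k.py 0 .1;python3 -m inch '[[[0,0.7,0.12,0,0.05]]]'|grep ft; python3 k.py 4 .1
```

```text
ft_force: [-11.1, 2.6, 10.9]
t 15.28 q~ 1.366 r 0.0599 z 0.0814 push 11.3 rad 1.5 fz 10.9 grip 0.017 tilt [-0.079  0.055]
ft_force: [-10.9, 1.9, 10.9]
t 15.37 q~ 1.387 r 0.0599 z 0.0813 push 10.9 rad 1.9 fz 10.9 grip 0.0169 tilt [-0.092  0.057]
[0.07, 0.58, 0.2]
[-0.06, 0.58, 0.12]
[-0.06, 0.59, 0.06]
[-0.06, 0.6, 0.0]
```

Small rows mostly turn into tilt, so I'll use fewer, larger ones and check each one.

```bash
python3 -m inch '[[[0,1.1,0.25,0,0.05]]]'|grep ft; python3 k.py 3 .15
```

```text
ft_force: [-11.1, 3.3, 15.3]
t 15.45 q~ 1.478 r 0.06 z 0.0812 push 11.6 rad -0.4 fz 15.3 grip 0.0174 tilt [-0.105  0.06 ]
[0.02, 0.89, 0.18]
[-0.1, 0.89, 0.04]
[-0.09, 0.89, -0.1]
```

```bash
python3 -m inch '[[[-0.1,1.1,0.12,0,0.05]]]'|grep ft; python3 k.py 3 .15
```

```text
ft_force: [-4.1, 0.6, -1.6]
t 15.53 q~ 1.621 r 0.06 z 0.0816 push 4.1 rad -0.1 fz -1.6 grip 0.0175 tilt [-0.111  0.06 ]
[0.05, 0.91, 0.06]
[-0.09, 0.89, -0.09]
[-0.08, 0.87, -0.22]
```

```bash
python3 -m inch '[[[0,0.5,0.03,0,0.05]]]'|grep ft; python3 k.py 0 .1; python3 -m inch '[[[0,0,0,0,0.05]]]'|grep ft; python3 k.py 3 .08
```

```text
ft_force: [-2.7, 4.9, 3.8]
t 15.62 q~ 1.702 r 0.0601 z 0.0814 push 2.9 rad -4.8 fz 3.8 grip 0.0178 tilt [-0.111  0.061]
ft_force: [-0.3, 5.0, 0.3]
t 15.7 q~ 1.719 r 0.0601 z 0.0815 push 0.4 rad -5.0 fz 0.3 grip 0.0174 tilt [-0.109  0.061]
[0.1, 0.49, -0.01]
[-0.05, 0.48, -0.05]
[-0.05, 0.47, -0.08]
```

The load has fallen away and a 5 mm step moved freely, so the follower is in the dwell near q≈1.72. The climb started at about 1.1 and the dwell at about 1.55, so this is near its middle. Releasing.

```bash
python3 -m inch '[[[0,0,0,0,0.5],[0,0,0,0,0.5],[0,0,0,0,0.5],[0,0,0,0,0.5],[0,0,0,0,0.5]]]'; python3 -m inch '[[[-1.5,0.15,0,0,0.5],[-2,0.2,0,0,0.5],[-2,0.2,0,0,0.5],[-2,0,0,0,0.5],[-2,0,0,0,0.5],[-2,0,0,0,0.5],[0,0,0,0,0.5]]]';python3 - <<'E'
from h import *
i=camera_info("wrist");s=camera("scene")[:,:,::-1];w=camera("wrist")[:,:,::-1]
cv2.imwrite("pics/w7.png",np.hstack([cv2.resize(s[155:215,230:310],(400,300),interpolation=cv2.INTER_CUBIC),cv2.resize(w,(400,300))]))
cv2.imwrite("pics/w7f.png",w)
import pickle;pickle.dump(i,open("w7.pkl","wb"))
E
```

```text
time: 16.12
position: [0.58, -0.1434, 0.0808]
tool_rot: [0.482, 0.545, -0.508, 0.462]
ft_force: [0.3, 0.2, -0.4]
grip_width: 0.0403
time: 16.7
position: [0.5971, -0.1525, 0.1967]
tool_rot: [0.479, 0.546, -0.51, 0.461]
ft_force: [-0.0, -0.4, 0.8]
grip_width: 0.0437
```

View pics/w7.png

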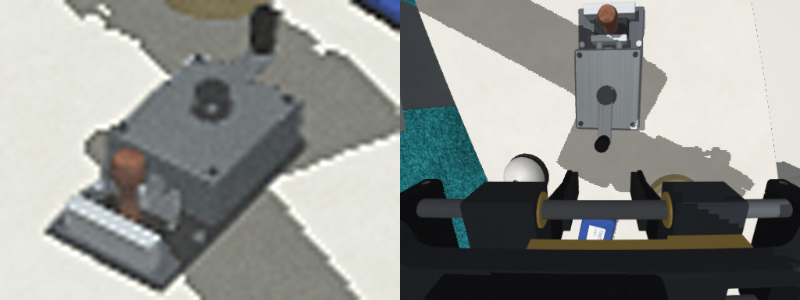

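The jaw is against the stamp and the stamp is upright at the fence; the crank stayed pointing toward -y (knob at (602,143), shaft at (606,96) in the right half). I'll check the angle numerically.

```bash
python3 - <<'E'
from h import *
import pickle
i=pickle.load(open("w7.pkl","rb"))
k=onplane(i,[(258.6,182)],.099)[0];s=onplane(i,[(263.7,123)],.066)[0]
print(k,s,"q~",np.arctan2(*(k-s)[1::-1])%(2*np.pi)-2.98, np.hypot(*(k-s)[:2]))
E
```

```text
[ 0.58262502 -0.13917864  0.099     ] [ 0.58271734 -0.08467573  0.066     ] q~ 1.730695281517432 0.05450299308302122
```

The crank reads about 1.73 after release, against 1.72 when I let go, so it did not spring back and is in the dwell. Handing in.

```bash
python3 -c "
from rig import robot
print(robot.get_obs()['ft_force']);print(robot.hand_in())"
```

```text
[ 0.00165755  0.29917976 -0.41863234]
the job is handed in; nothing more can be done
None
```

I stood the dark stamp upright in the clamp, let it go, and cranked counter-clockwise into the dwell. I then released the crank and handed the job in at about 17 s of robot time; the hand-in gave no verdict.

- **Placing:** The first grasp missed because the fingers closed more slowly than I expected. The stamp was not disturbed and the second grasp held. On the bed I felt contact at the expected height, and the picture after release showed the stamp upright and parallel to the fence.
- **Cranking:** The push reached about 11–13 N on the climb, a little above the 7–10 N given. It then fell to 4, 3 and 0.4 N while the knob moved freely.
- **Stopping point:** I stopped at q ≈ 1.72 rad, which I estimate is near the middle of the dwell.
- **Last checks:** After I let go, the crank measured about 1.73 rad, so it did not spring back. The stamp looked upright against the fence, and the robot was clear of everything with almost no force on the tool.
- **What did not agree:** The shaft position differed by about 4 mm between views. The gripper tilted about 0.12 rad while pushing the crank. The last picture put the crank radius at 54 mm instead of 60 mm, so that angle is only rough. I could not measure the jaw force, so I judged the dwell from the drop in load alone.
- **Bystanders:** I did not touch the ink pad, the bell or the tape roll, but I did not measure their positions again afterwards.

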